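# Stand the slumped calculators back in the display rack

### The arm

A 7-joint arm with a two-finger parallel gripper is mounted at the origin on the work surface. World frame = base frame: x ahead of the robot, y to its left, z up, the work surface at z = 0. Lengths are in mm, angles in degrees, forces in N, time in s.
With the tool pointing down it reaches from about 400 to 850 mm from the base axis. Payload 4.5 kg.
Tool frame: the origin (TCP) lies at the very end of the fingers, on their centre line; the grasp point (between the pads) lies 19 mm behind it; z points along the fingers, y is the direction in which the jaws open and shut (so a half turn about z gives the same grasp; the last joint's range is limited). The gripper opens to 85 mm and grips with 20 to 120 N. Pads are 22 mm wide; open, the fingers measure 114 mm over their backs; the gripper's body (76 mm by 85 mm) begins 54 mm behind the grasp point. The pads swing forward as they close: fully open they stand 13 mm farther back than shut.
Start: joints at [67.139, 39.483, -11.15, 89.685, 9.013, 51.709, -12.324], TCP at [262.165, -567.383, 231.317] pointing down, gripper open.
Joint ranges: [-172.22, 172.22], [-26.19, 119.32], [-84.43, 86.54], [7.71, 146.69], [-57.33, 237.33], [2.42, 119.75], [-152.13, 152.13]. Speed limits (degrees/s): [147.25, 147.25, 180, 180, 180, 180, 180].

### API

Orientations are given as [roll, pitch, yaw] about the fixed x, y, z axes, in that order (R = Rz(yaw) Ry(pitch) Rx(roll)).
In Python, from plant import goto, servo_line, set_joints, open_gripper, grab, hold, inverse_kinematics, get_image, PlanningError, job_done, boxes_of, tip_of, read_time, read_joint_positions, read_dq, read_joint_efforts, read_tcp_pos, read_tool_rot, read_contact_force, read_torque, read_finger_gap gives the robot as it stands. The module is installed in compiled form; this text tells all that it offers. Calls block until the motion is done:
- goto(position, orientation): joint-space move of the TCP to a pose.
- servo_line(position, frame=None, speed=150, max_force=None): straight line of the TCP; frame=None keeps the orientation; speed is the mean speed in mm/s. With max_force (N) it stops when the force on the tool has changed by that much, and returns True; else False.
- set_joints(angles): joint-space move.
- open_gripper() and grab(): open the fingers fully, or close them until they stop; the grip force is fixed at half the most.
- hold(seconds).
- inverse_kinematics(position, orientation): joint angles nearest the present ones, or None.
- get_image(name): name is "scene" or "top"; returns a dict with "img" (384x512x3 uint8, red, green, blue), "fx", "fy", "cx", "cy" (pixels), "k1" (the pictures are not rectified: a ray, as slopes to the right and down, at radius r is drawn at 1 + k1 r^2 times it, then the intrinsics apply), "rvec" (rotation vector, rad) and "tvec" (3), from world to camera coordinates, as OpenCV has them. Camera axes: x right, y down, z forward; pixel columns grow to the right and rows downward; lengths in mm; the calibration is good to about 2 mm. A picture is of the moment at which its call begins. There is no depth.
A pose or a line that the arm cannot do raises PlanningError and nothing moves.
- job_done(): hands the job in, once; it reports no verdict.
Trained networks look in the newest picture that a camera, given by its name, has taken for a name from the list of things; names that differ only in an ending like _2 or _b are one class to them, and where a whole thing is asked for, a point or a joint stands for the part that bears it (a point fixed in the world has none). Each returns a list of dicts, best first, with "p" (0 to 1); they miss things now and then, are a little off and sometimes report something else, mostly with a low value. They report only what shows in the picture. A call takes as long as a camera call. They do not tell look-alikes from the thing itself.
- boxes_of(camera, query): "centre" ([x, y, z] in mm, in world coordinates, good to about 4 mm: the middle of the surface that is visible of it).
- tip_of(camera, query): "centre" ([x, y, z] in mm, in world coordinates, good to about 4 mm: a listed point, or the origin of a listed thing).
Readings, each from a call of its own:
- read_time(): time.
- read_joint_positions(): joint angles.
- read_dq(): joint speeds.
- read_joint_efforts(): joint torques, N m.
- read_tcp_pos(): TCP position.
- read_tool_rot(): TCP orientation.
- read_contact_force(): force on the tool from outside, world axes, zero at the start.
- read_torque(): the same for the moment, N m.
- read_finger_gap(): finger opening in mm.
Only numpy, scipy, OpenCV 4.12 (cv2) and the standard library are available. Lean on these libraries where they do the work, as an engineer would, in place of code of your own. Each camera call takes 0.05 s, during which the arm holds its last target. There are 200 camera calls.

### The job

Two of the three slim calculators in the brass-railed display rack have slumped forward onto the front rail. With a light push of the fingertips near its top, tip each of them back until it leans squarely on the back rail like the third one, its foot still in the groove and in its own place along the rack. Do not pick anything up, and leave the third calculator and the other things on the counter undisturbed.

Things in the scene. Friction and masses are not known exactly. Their poses are not given: they have to be found in the camera images.
- rack: fixed display rack: walnut base 110 (x) x 340 (y) x 22 mm high with brass rails; origin at the centre of its underside, z up, y along its length, +x its front (customers' side, away from the robot). A groove along y, 16 mm wide, 8 mm deep, in the middle (x = 0, floor 14 mm up) holds the calculators' feet, at about y = -105, 0, 105 mm. Back end posts at y = +-162 mm rise to 124 mm.
- front_rail (a point): middle of the front rail: a 6 mm brass bar along the rack's y, at x = +32 mm, 69 mm up in the rack's frame. A slumped calculator leans forward on it at 24 deg: top edge 136 mm up and about 54 mm ahead (+x) of the groove
- back_rail (a point): middle of the upper back rail: a 6 mm brass bar along the rack's y, at x = -35 mm, 109 mm up (another 71 mm up). A calculator leans back on it at 16 deg: top edge 142 mm up, 36 mm behind the groove. Under 1 N near the top takes a slumped one back past upright; then it drops onto this rail by itself
- calc_a: gold-tone slim calculator, 70 mm wide, 132 mm long, 9 mm thick (plus a 5 mm battery hump low on its back), about 160 g, loose, standing on its short edge in the groove. Origin: middle of that bottom edge; z up its length, x out of the key face, y along its width. At the start it has slumped forward onto the front rail; which of the three places it has varies.
- calc_b: gold-tone slim calculator, 70 mm wide, 132 mm long, 9 mm thick (plus a 5 mm battery hump low on its back), about 160 g, loose, standing on its short edge in the groove. Origin: middle of that bottom edge; z up its length, x out of the key face, y along its width. At the start it too has slumped forward onto the front rail.
- calc_c: gold-tone slim calculator, 70 mm wide, 132 mm long, 9 mm thick (plus a 5 mm battery hump low on its back), about 160 g, loose, standing on its short edge in the groove. Origin: middle of that bottom edge; z up its length, x out of the key face, y along its width. It already leans back properly on the back rail.
- calc_a_top (a point): middle of calc_a's top edge, 132 mm from its foot
- calc_b_top (a point): middle of calc_b's top edge, 132 mm from its foot
- calc_c_top (a point): middle of calc_c's top edge, 132 mm from its foot
- radio: walnut-cased table radio with a tuning knob, 85 x 230 x 131 mm high, origin at the centre of its underside; stands beyond the rack's +y end. Bystander.
- charger: red plastic battery charger holding four cells, 95 x 150 x 44 mm high, origin at the centre of its underside; beyond the rack's -y end. Bystander.
- pen_tray: black anodized pen tray with two pens, 60 x 190 x 16 mm high, origin at the centre of its underside; lies in front (+x) of the rack. Bystander.
- jar: squat amber glass jar with a brass lid, 82 mm in diameter, 71 mm high, origin at the centre of its underside; stands in front (+x) of the rack's -y half. Bystander.
Mind the look-alikes: they are no part of the job. What is shaped like the calc_a but pink is not meant.

How it is judged:
By the outcome, as a careful person would: the job done as asked, in the order asked, and still so for the second after the job is handed in, with the robot touching nothing.
It also fails if it takes over 48 s, if anything falls off the work surface, if the arm or the gripper's body presses on something with over 40 N, if the wrist force passes 120 N, or if a joint passes its speed limit or range.

## Working session

There is one attempt and no reset: what is moved stays moved. The work goes in short steps, each a Python script; the robot and the scene stay as the last script left them, time stands still between calls to the robot, and variables do not carry over. Pictures are saved under pics/ and viewed, about 8 in all and at most 12, crops included, and the job is handed in when it is done.

```bash
mkdir -p pics; cat > h.py <<'E'
import numpy as np, cv2
from plant import *
def snap(cam,name):
    d=get_image(cam); cv2.imwrite(f'pics/{name}.png',cv2.cvtColor(d['img'],cv2.COLOR_RGB2BGR)); return d
def proj(d,P):
    P=np.atleast_2d(P).astype(float); R,_=cv2.Rodrigues(np.array(d['rvec'],float))
    c=P@R.T+np.array(d['tvec'],float).ravel(); s=c[:,:2]/c[:,2:]
    s=s*(1+d['k1']*(s**2).sum(1,keepdims=True))
    return s*[d['fx'],d['fy']]+[d['cx'],d['cy']]
E
python3 - <<'E'
from h import *
a=snap('scene','s0');b=snap('top','t0')
cv2.imwrite('pics/both0.png',cv2.cvtColor(np.vstack([a['img'],b['img']]),cv2.COLOR_RGB2BGR)[:, :])
for cam,d in(('scene',a),('top',b)):
  for q in['rack','front_rail','back_rail','calc_a','calc_a_top','radio','charger','pen_tray','jar']:
    for r in tip_of(cam,q):
      print(cam,q,round(r['p'],2),np.round(r['centre']),np.round(proj(d,r['centre'])[0]))
print(read_time())
E
```

```text
scene rack 0.95 [526. -87.  -0.] [206. 208.]
scene front_rail 0.68 [553. -85.  70.] [202. 203.]
scene back_rail 0.59 [493. -86. 108.] [204. 177.]
scene calc_a 0.9 [ 539. -186.   12.] [171. 207.]
scene calc_a 0.75 [514.  15.  17.] [241. 204.]
scene calc_a 0.68 [370.  10.  12.] [244. 165.]
scene calc_a 0.65 [ 304. -343.    4.] [138. 143.]
scene calc_a 0.58 [530. -89.  15.] [204. 206.]
scene calc_a_top 0.84 [ 372. -234.    2.] [167. 162.]
scene calc_a_top 0.73 [ 307. -108.    5.] [210. 148.]
scene calc_a_top 0.56 [579. -82. 138.] [199. 198.]
scene radio 0.79 [521. 273.  -4.] [330. 216.]
scene radio 0.68 [696.   7.   0.] [231. 265.]
scene charger 0.8 [ 547. -375.   -4.] [109. 208.]
scene pen_tray 0.86 [692.  11.  -1.] [232. 263.]
scene jar 0.88 [ 715. -185.   -0.] [159. 265.]
top rack 0.66 [531. -88.  -5.] [306. 199.]
top front_rail 0.65 [561. -80.  72.] [306. 187.]
top back_rail 0.75 [490. -91. 107.] [312. 210.]
top calc_a 0.89 [ 535. -189.   13.] [339. 197.]
top calc_a 0.71 [522. -89.  14.] [307. 202.]
top calc_a 0.71 [370.   9.   4.] [277. 251.]
top calc_a 0.69 [517.  18.  17.] [273. 204.]
top calc_a 0.62 [ 301. -341.    6.] [390. 272.]
top calc_a_top 0.89 [582. -86. 135.] [310. 177.]
top calc_a_top 0.66 [ 368. -230.    5.] [354. 250.]
top calc_a_top 0.58 [ 302. -110.    5.] [316. 272.]
top radio 0.67 [516. 269.  -2.] [193. 206.]
top charger 0.76 [ 552. -378.    2.] [398. 191.]
top pen_tray 0.6 [691.   6.  -1.] [276. 150.]
top jar 0.83 [ 713. -183.    4.] [335. 142.]
1.0
```

View pics/s0.png

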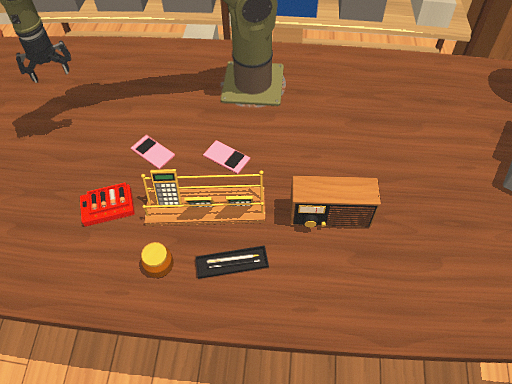

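View pics/t0.png

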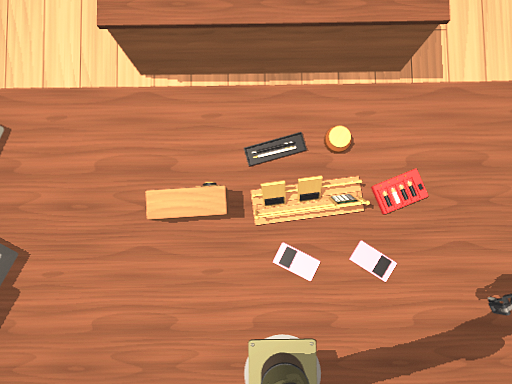

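Candidates:
- **Scene view:** three gold calculators in the rack at (164,188), (198,201) and (238,200). Two pink ones lie flat at (152,151) and (227,156) and are look-alikes.
- **Slumped:** the gold ones at top-view (310,189) and (272,194), i.e. y≈-88 and y≈17. The one at (343,199) leans back, so it's calc_c.

I'll check the rack fit in one close crop.

```bash
cat >> h.py <<'E'
O=np.array([528.,-87.5,0]); YAW=np.degrees(np.arctan2(21.5,204))
c,s=np.cos(np.radians(YAW)),np.sin(np.radians(YAW)); RR=np.array([[c,-s,0],[s,c,0],[0,0,1]])
def w(p): return O+RR@np.array(p,float)
def overlay(d,bx,k,name):
    x0,y0,x1,y1=bx; im=cv2.resize(cv2.cvtColor(d['img'],cv2.COLOR_RGB2BGR)[y0:y1,x0:x1],None,fx=k,fy=k,interpolation=cv2.INTER_CUBIC)
    f=lambda p:tuple(int(v) for v in (proj(d,w(p))[0]-[x0,y0]+.5)*k)
    for a,b in(((55,-170,22),(55,170,22)),((-55,-170,22),(-55,170,22)),((55,-170,22),(-55,-170,22)),((55,170,22),(-55,170,22))): cv2.line(im,f(a),f(b),(255,0,0),1)
    for y in(0,105):
        cv2.line(im,f((54,y-35,136)),f((54,y+35,136)),(0,0,255),1)
        cv2.line(im,f((-36,y-35,142)),f((-36,y+35,142)),(0,255,0),1)
    cv2.imwrite(f'pics/{name}.png',im); return im
E
python3 - <<'E'
from h import *
a=get_image('scene');b=get_image('top')
i=overlay(a,(135,155,275,230),5,'x');j=overlay(b,(240,165,380,235),5,'x')
cv2.imwrite('pics/c1.png',cv2.resize(np.vstack([i,j]),None,fx=.82,fy=.82)); print(YAW,read_time())
for cam in('scene','top'):
  for k in range(3):
    get_image(cam)
    for q in('rack','calc_a','calc_a_top'):
      print(cam,q,[ (round(r['p'],2),*np.round(RR.T@(np.array(r['centre'])-O)).tolist()) for r in tip_of(cam,q) if r['centre'][0]>450])
E
```

```text
6.01631595739274 1.1
scene rack [(0.71, -2.0, 5.0, -2.0), (0.7, 51.0, 109.0, 136.0)]
scene calc_a [(0.77, -3.0, 103.0, 16.0), (0.68, -37.0, -101.0, 145.0), (0.65, -3.0, -103.0, 11.0), (0.61, 1.0, -1.0, 16.0)]
scene calc_a_top [(0.81, 52.0, -3.0, 136.0)]
scene rack [(0.58, -3.0, 2.0, 0.0)]
scene calc_a [(0.79, 1.0, -101.0, 12.0), (0.7, 2.0, -1.0, 13.0), (0.61, -2.0, 103.0, 14.0)]
scene calc_a_top [(0.63, 52.0, -3.0, 134.0)]
scene rack [(0.86, -3.0, -0.0, 0.0)]
scene calc_a [(0.59, -1.0, 104.0, 16.0), (0.52, 1.0, -2.0, 14.0)]
scene calc_a_top [(0.69, 52.0, 2.0, 136.0)]
top rack [(0.65, 0.0, -1.0, -3.0), (0.46, -7.0, -289.0, -0.0)]
top calc_a [(0.92, 1.0, -5.0, 14.0), (0.81, -5.0, -101.0, 11.0), (0.55, -4.0, 102.0, 17.0)]
top calc_a_top []
top rack [(0.8, 1.0, -1.0, -4.0)]
top calc_a [(0.79, -3.0, -103.0, 12.0), (0.59, -3.0, 104.0, 18.0), (0.27, 0.0, -3.0, -4.0)]
top calc_a_top [(0.72, 51.0, -3.0, 136.0)]
top rack [(0.71, -5.0, -101.0, 13.0)]
top calc_a [(0.85, -2.0, -2.0, 15.0), (0.75, -1.0, 104.0, 16.0), (0.72, -1.0, -102.0, 15.0)]
top calc_a_top [(0.6, 53.0, -5.0, 137.0)]
```

View pics/c1.png

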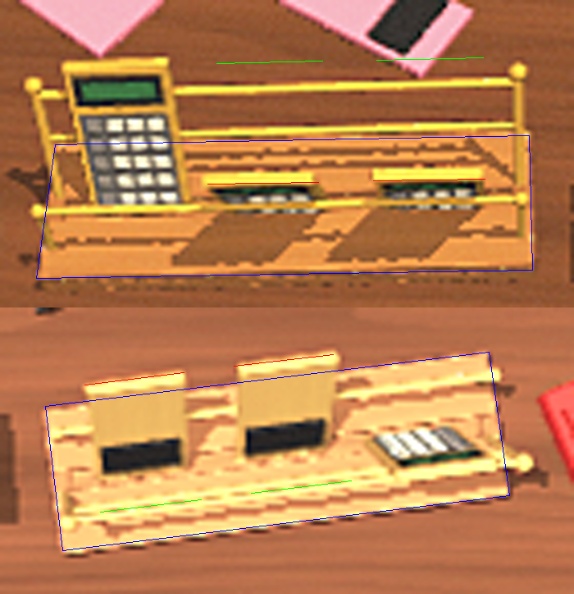

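The crop shows the two gold slumped calculators: in the scene half, tops at (262,178) and (428,175), and in the top half, dark humps facing the back. The rack overlay fits to about 2–3 mm, with calculator centres near y=-3 and 102. The leaning third one is at the rack's -y end and I'll leave it alone. I'll push the middle one first.

```bash
cat >> h.py <<'E'
def rel(): return np.round(RR.T@(np.array(read_tcp_pos())-O),1)
def push(y,z=120,end=-6):
    o=[180,0,YAW]
    goto(w((100,y,220)),o); servo_line(w((100,y,z)))
    f0=np.array(read_contact_force())
    for x in list(range(80,9,-10))+[4,0,end]:
        st=servo_line(w((x,y,z)),speed=45,max_force=5)
        print(x,rel(),np.round(RR.T@(np.array(read_contact_force())-f0),1),'STOP' if st else '')
        if st: break
    return st
def retreat(y,z=120):
    servo_line(w((100,y,z)),speed=120); servo_line(w((100,y,220)))
E
python3 - <<'E'
from h import *
grab(); p=np.array(read_tcp_pos()); servo_line(p+[0,0,90],speed=200)
push(-3); retreat(-3); print(read_time(),read_joint_positions())
b=get_image('top'); 
print([(round(r['p'],2),*np.round(RR.T@(np.array(r['centre'])-O)).tolist()) for r in tip_of('top','calc_a_top')])
overlay(get_image('scene'),(135,155,275,230),5,'m1')
E
```

```text
80 [ 80.1  -3.  120.2] [-0.6  0.5  0.3] 
70 [ 69.7  -3.1 120. ] [-0.3  0.5 -0.4] 
60 [ 59.7  -3.1 120. ] [-1.1  0.4 -0.8] 
50 [ 49.6  -3.1 120. ] [-0.6  0.5  0.1] 
40 [ 39.6  -3.1 120. ] [ 0.3  0.2 -0.5] 
30 [ 29.7  -3.1 120. ] [-0.6  0.5 -0.5] 
20 [ 19.7  -3.1 120. ] [-0.2 -0.1 -0. ] 
10 [  9.7  -3.  120. ] [-0.4  0.1 -0.4] 
4 [  3.6  -3.1 120. ] [-1.2  0.2  0.4] 
0 [ -0.3  -3.  120. ] [0.4 0.7 0.1] 
-6 [ -6.5  -3.  120. ] [-0.9 -0.2 -0.3] 
12.575 [  8.06203119  40.76218002  -9.08389761  89.1025063    7.64407594
  50.85108324 -87.68159617]
[(0.8, -223.0, 4.0, 6.0), (0.64, -35.0, -6.0, 142.0)]
```

View pics/m1.png

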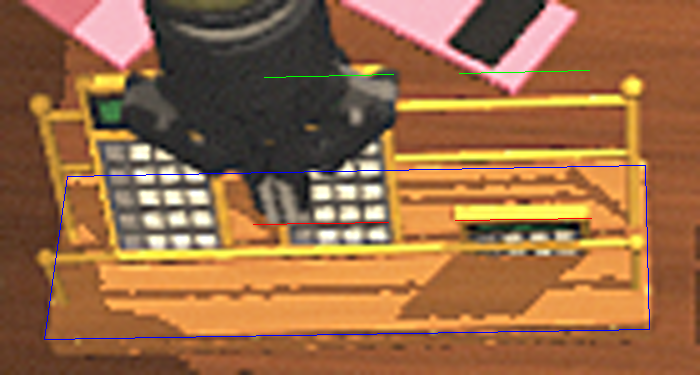

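The middle calculator now leans back, with its keys visible at (345,205) and its top at rack (-35,-6,142). Next is the +y one. After that I'll move the arm clear and check.

```bash
python3 - <<'E'
from h import *
push(102); retreat(102)
p=np.array(read_tcp_pos()); servo_line(p+[0,0,100],speed=200)
goto([300,-450,330],[180,0,YAW]); print(read_time())
a=get_image('scene');b=get_image('top')
for cam in('scene','top'):
  for q in('calc_a','calc_a_top'):
    print(cam,q,[(round(r['p'],2),*np.round(RR.T@(np.array(r['centre'])-O)).tolist()) for r in tip_of(cam,q)])
  for q in('radio','charger','pen_tray','jar'): print(q,[(round(r['p'],2),*np.round(r['centre'])) for r in tip_of(cam,q)])
i=overlay(a,(135,155,275,230),5,'x');j=overlay(b,(240,165,380,235),5,'x')
cv2.imwrite('pics/m2.png',cv2.resize(np.vstack([i,j]),None,fx=.82,fy=.82))
E
```

```text
80 [ 80.1 102.  120.2] [-0.9  0.1 -0.3] 
70 [ 69.7 102.  119.9] [-0.5  0.4 -0.1] 
60 [ 59.7 102.  120. ] [-0.7  1.   0.2] 
50 [ 49.6 102.  120. ] [0.2 0.4 0.2] 
40 [ 39.6 102.  120. ] [-1.7  0.8 -0.2] 
30 [ 29.7 102.  120. ] [-1.4  0.2  0.2] 
20 [ 19.7 102.  120. ] [0.1 0.2 0.1] 
10 [  9.7 102.  120. ] [-0.7 -0.5  0.6] 
4 [  3.6 102.  120. ] [-0.4  1.   0.3] 
0 [ -0.3 102.  120. ] [-0.  -0.   0.1] 
-6 [ -6.5 102.  120. ] [0.4 0.7 0.4] 
22.625
scene calc_a [(0.79, 1.0, -102.0, 13.0), (0.75, -2.0, -4.0, 12.0), (0.74, -149.0, 113.0, 8.0), (0.74, -252.0, -229.0, 2.0), (0.62, -6.0, 102.0, 14.0)]
scene calc_a_top [(0.94, -169.0, -124.0, 4.0), (0.78, -37.0, -1.0, 140.0), (0.65, 26.0, -1.0, 69.0), (0.64, -222.0, 5.0, 7.0)]
radio [(0.8, np.float64(518.0), np.float64(273.0), np.float64(-5.0)), (0.39, np.float64(557.0), np.float64(-85.0), np.float64(69.0))]
charger [(0.68, np.float64(553.0), np.float64(-380.0), np.float64(-3.0)), (0.24, np.float64(500.0), np.float64(-191.0), np.float64(143.0))]
pen_tray [(0.64, np.float64(695.0), np.float64(10.0), np.float64(2.0))]
jar [(0.66, np.float64(717.0), np.float64(-188.0), np.float64(-2.0))]
top calc_a [(0.88, -253.0, -227.0, 3.0), (0.81, -5.0, -4.0, 16.0), (0.72, -1.0, -101.0, 13.0), (0.62, -146.0, 116.0, 7.0), (0.55, -4.0, 103.0, 16.0)]
top calc_a_top [(0.92, -173.0, -125.0, 3.0), (0.83, -35.0, -3.0, 141.0)]
radio [(0.88, np.float64(514.0), np.float64(269.0), np.float64(-2.0)), (0.64, np.float64(537.0), np.float64(-190.0), np.float64(12.0)), (0.32, np.float64(496.0), np.float64(-95.0), np.float64(140.0))]
charger [(0.72, np.float64(548.0), np.float64(-375.0), np.float64(1.0))]
pen_tray [(0.81, np.float64(694.0), np.float64(9.0), np.float64(2.0)), (0.18, np.float64(714.0), np.float64(-186.0), np.float64(4.0))]
jar [(0.79, np.float64(713.0), np.float64(-185.0), np.float64(2.0)), (0.47, np.float64(553.0), np.float64(-376.0), np.float64(2.0))]
```

View pics/m2.png

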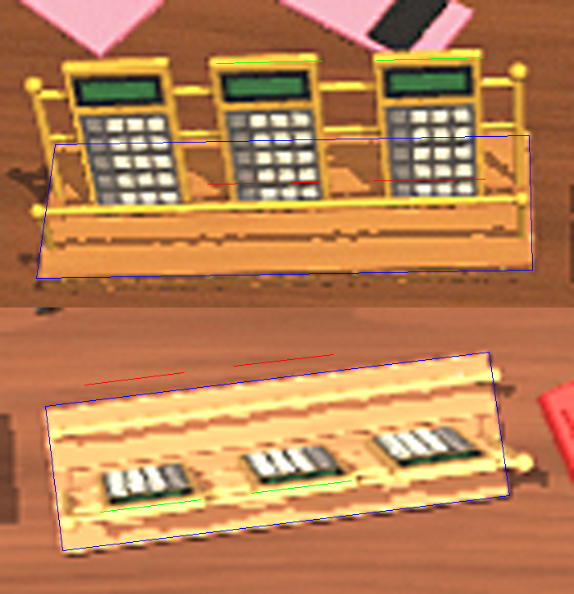

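All three lean back squarely on the back rail. In the scene half their tops are at (115,67), (264,62) and (428,56), on the predicted green lines, and nothing else has moved. I'm handing it in.

```bash
python3 -c "
from plant import *
job_done(); print(read_time())"
```

```text
the job is handed in; nothing more can be done
the job is handed in; nothing more can be done
```

Both slumped calculators (the middle and the +y place) now lean back on the back rail like the third. I tipped each one back with the closed fingertips near its top, and the force readings taken during each push stayed under about 2 N. I then moved the arm clear and handed the job in; the clock read about 22.6 s just before the final checks.

- **Position:** in the final pictures all three tops lie on the predicted leaning-back line. The feet are still in the groove, at about y = -102, -4 and 102 mm along the rack.
- **Bystanders:** the third calculator, radio, charger, pen tray and jar are where they were, within the networks' error of about 4 mm.
- **Not confirmed or off:** the networks did not report the top of the +y calculator in the last look, so only the picture confirms it. They also gave a few wrong labels, such as a "radio" on the rack, which I ignored.

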